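# Turn the cover rose onto its key and press it home

### The job

The round cover rose stands proud on its assembly nest because the notch in its rim is not over the nest's key. With a fingertip, push the rose's upright lug round until the notch is over the key, then press down on the hub until the rose is seated flat on the nest plate, and let go. Do not lift the rose off the nest or disturb the other things on the bench.

Things in the scene. Friction and masses are not known exactly. Their poses are not given: they have to be found in the camera images.
- nest: Fixed steel nest: a dark plate 20 mm thick lying on the bench, from x = -75 to +100 and y = -75 to +75 mm in its frame. Origin on the bench surface under the axis of its round spigot (28 mm diameter, 16 mm above the plate, hidden inside the rose); z up, x towards the key.
- ring (a joint): Slide of the black rubber ring round the spigot (64 mm diameter) that carries the rose: 0 m = up, its top 8 mm above the plate; grows to about 0.008 as it is pressed down into the plate. No spring, stiff friction: it bears the rose's weight, slides when the rose is pressed with 4 to 8 N (a little more if fast), and stays down.
- key (a point): Middle of the key's top face, 68 mm from the spigot axis, 26.5 mm above the bench. The key is a fixed steel bar on the plate, 9 mm wide, 6.5 mm high, radial from 48 to 88 mm along the nest's x, top edges rounded. Its outer 28 mm sticks out beyond the rose's rim and is seen from above.
- rose: Loose aluminium disc, 120 mm diameter, 10 mm thick, about 0.3 kg, hub and lug on top; a blind bore over the spigot (1 mm clearance) lets it turn freely either way; it stays where left. Origin: centre of underside; z up, x to the notch, lug at -x. Starts 28 mm above the bench (1.5 mm over the key), notch 40 to 180 degrees off the key; seated: 20 mm, x within 4 degrees of the nest's.
- notch (a point): Middle of the notch, level with the rose's underside, 53 mm from its axis. The notch is 14 mm wide, cut through the disc from 46 mm to the rim at 60 mm from the axis, open at the rim. It fits over the 9 mm key.
- lug (a point): Middle of the top of the lug: a fixed upright aluminium block on the disc, 24 mm long radially (34 to 58 mm from the axis), 10 mm wide, standing 22 mm above the disc's top face (32 mm above the underside). It is directly opposite the notch. Push its flat sides to turn the rose; less than 3 N is enough.
- hub_top (a point): Centre of the flat top of the hub, on the rose's axis: 44 mm diameter, 24 mm above the rose's underside (14 mm above the disc's top face, 8 mm lower than the lug's top). Press here.
- bin: Bystander: open blue plastic parts bin 130 x 200 x 75 mm, origin at the centre of its underside.
- knob: Bystander: brass knob 60 mm tall, 52 mm across, standing upright; origin at the centre of its underside.
- jar: Bystander: white jar 85 mm tall, 54 mm diameter, origin at the centre of its underside.
- screwdriver: Bystander: screwdriver lying on the bench, about 0.2 m long, origin under its middle.
Mind the look-alikes: they are no part of the job. Of the things that look like the nest, the larger one is meant.

How it is judged:
By the outcome, as a careful person would: the job done as asked, in the order asked, and still so for the second after the job is handed in, with the robot touching nothing.
It also fails if it takes over 51 s, if anything falls off the work surface, if the arm or the gripper's body presses on something with over 40 N, if the wrist force passes 120 N, or if a joint passes its speed limit or range.

### The arm

A 6-joint arm with a two-finger parallel gripper is mounted at the origin on the work surface. World frame = base frame: x ahead of the robot, y to its left, z up, the work surface at z = 0. Lengths are in m, angles in rad, forces in N, time in s.
With the tool pointing down it reaches from about 0.325 to 0.775 m from the base axis. Payload 5.5 kg.
Tool frame: the origin (TCP) lies at the very end of the fingers, on their centre line; the grasp point (between the pads) lies 19 mm behind it; x points along the fingers, z is the direction in which the jaws open and shut, and the axes are right-handed (so a half turn about x gives the same grasp; the last joint's range is limited). The gripper opens to 88 mm and grips with 3 to 60 N. Pads are 20 mm wide; open, the fingers measure 115 mm over their backs; the gripper's body (75 mm by 178 mm) begins 61 mm behind the grasp point.
Start: joints at [-1.194, 0.091, 1.231, -0, 1.82, -0.057], TCP at [0.252, -0.544, 0.223] pointing down, gripper open.
Joint ranges: [-2.87, 2.87], [-0.86, 2.18], [0.17, 2.46], [-1.51, 4.65], [0.06, 2.69], [-2.65, 2.65]. Speed limits (rad/s): [2.57, 2.57, 3.01, 3.14, 3.14, 3.14].

### API

Orientations are given as a rotation vector (axis times angle).
In Python, from plant import arm gives the robot as it stands.
- The arm moves only by the tool apply_moves, never from a script. Its argument "commands" is one flat list of numbers, 4 for each row, row after row: the shift along the tool's x, y, z in mm, then the turn about the tool's x in rad. A call has exactly 5 rows; each row is the pose to reach, as a shift and turn from the pose commanded when the call began, along the tool's axes at that moment; what a row does not reach only later rows make up. A row lasts 1/8 s, in which the tool goes at most 62.5 mm and 10.7 degrees, less where a joint would pass 70% of its speed; a pose out of reach is approached as far as the arm can. A call with a gripper value outside its range is refused whole. "gripper" is the finger opening in mm, from 0 to 87.8, set as the call begins (left out, the last holds). The fingers move at their own pace and stop on an object; "force" is the grip in N (left out, the last holds). Time passes only in rows, so rows that repeat a pose let the fingers close, or fill a call up. It gives the time, the measured TCP pose, the force and the opening at its end, in the units of the state.
- arm.state(): the state, without advancing time (a new reading comes with each control period).
- arm.get_image(name): name is "scene" or "top" or "wrist"; returns a dict with "img" (480x640x3 uint8, red, green, blue), "fx", "fy", "cx", "cy" (pixels), "k1" (the pictures are not rectified: a ray, as slopes to the right and down, at radius r is drawn at 1 + k1 r^2 times it, then the intrinsics apply), "R" (3x3) and "t" (3): a world point X has camera coordinates R X + t; the wrist camera has in their place "mount" (4x4, takes a point from camera to tool coordinates, whose origin is the TCP and whose axes are the tool frame's). Camera axes: x right, y down, z forward; pixel columns grow to the right and rows downward; lengths in m; the calibration is good to about 2 mm. A picture is of the moment at which its call begins: read the wrist's pose just before it. There is no depth.
- arm.close_job(): hands the job in, once; it reports no verdict.
The state is a dict: "time": time; "joint_positions": joint angles; "joint_vel": joint speeds; "joint_torque": joint torques, N m; "ee_pos": TCP position; "tool_rot": TCP orientation; "contact_force": force on the tool from outside, world axes, zero at the start; "wrist_torque": the same for the moment, N m; "width": opening from 0.0 (shut) to 1.0 (fully open).
Only numpy, scipy, OpenCV 4.12 (cv2) and the standard library are available. Lean on these libraries where they do the work, as an engineer would, in place of code of your own. Each camera call takes 0.05 s, during which the arm holds its last target.

## Working session

There is one attempt and no reset: what is moved stays moved. The work goes in short steps, Python scripts to look and compute and a tool call to move; the robot and the scene stay as the last step left them, time stands still between calls to the robot, and variables do not carry over. Pictures are saved under pics/ and viewed, and the job is handed in when it is done.

Besides the shell and the picture viewer there is one more tool, called as name(argument=value, ...) on one line, values as JSON. apply_moves: Moves the arm, as the interface text tells. Its arguments: {"type":"object","properties":{"commands":{"type":"array"},"gripper":{"type":"number"},"force":{"type":"number"}},"required":["commands"]}

```bash
ls; mkdir -p pics; cat > h.py <<'E'
import numpy as np, cv2
from scipy.spatial.transform import Rotation as Ro
from plant import arm
def snap(n,f):
    d=arm.get_image(n); cv2.imwrite('pics/'+f,cv2.cvtColor(d['img'],cv2.COLOR_RGB2BGR)); np.save('pics/'+f[:-4]+'.npy',d,allow_pickle=True); return d
def load(f): return np.load('pics/'+f+'.npy',allow_pickle=True).item()
def RT(d,st=None):
    if 'R' in d: return np.array(d['R']),np.array(d['t'])
    m=np.array(d['mount']); T=np.eye(4); T[:3,:3]=Ro.from_rotvec(st['tool_rot']).as_matrix(); T[:3,3]=st['ee_pos']
    W=np.linalg.inv(T@m); return W[:3,:3],W[:3,3]
def ray(d,px,st=None):
    px=np.atleast_2d(px).astype(float); x=(px[:,0]-d['cx'])/d['fx']; y=(px[:,1]-d['cy'])/d['fy']
    rd=np.hypot(x,y); r=rd.copy()
    for _ in range(30): r=rd/(1+d['k1']*r*r)
    s=1/(1+d['k1']*r*r); R,t=RT(d,st)
    return -R.T@t, np.c_[x*s,y*s,np.ones(len(x))]@R
def plane(d,px,z,st=None):
    o,v=ray(d,px,st); return o+v*((z-o[2])/v[:,2])[:,None]
def proj(d,X,st=None):
    R,t=RT(d,st); c=np.atleast_2d(X)@R.T+t; x=c[:,0]/c[:,2];y=c[:,1]/c[:,2]; k=1+d['k1']*(x*x+y*y)
    return np.c_[d['fx']*x*k+d['cx'],d['fy']*y*k+d['cy']]
E
python3 - <<'E'
from h import *
s=arm.state(); print(s)
for n in ('scene','top','wrist'):
    d=snap(n,n+'0.png'); print(n,{k:v for k,v in d.items() if k!='img'})
E
```

```text
pics
{'time': 0.0, 'joint_positions': array([-1.19373085e+00,  9.18421856e-02,  1.23185256e+00, -6.85121300e-06,
        1.81979895e+00, -5.67027182e-02]), 'joint_vel': array([-0.00184508, -0.0005674 , -0.00242692, -0.00129005, -0.00117336,
        0.00183694]), 'joint_torque': array([-2.07888661e-03, -4.46448934e+01, -4.06450939e+01,  6.96303276e-02,
        2.92054442e-02, -1.20190025e-04]), 'ee_pos': array([ 0.25206352, -0.5441651 ,  0.22153569]), 'tool_rot': array([ 0.88514039,  1.38531236, -0.88332187]), 'contact_force': array([-0.17232102, -0.60602157, -0.63502458]), 'wrist_torque': array([ 0.01936727, -0.02752919,  0.01592284]), 'width': 0.9983271972043628}
scene {'fx': 452.8414887193919, 'fy': 452.8414887193919, 'cx': 327.04259403699734, 'cy': 246.71885887144884, 'k1': -0.09623823257850261, 'R': array([[-0.80233013,  0.59644404,  0.02282245],
       [ 0.34982518,  0.50087386, -0.791674  ],
       [-0.48362041, -0.62720004, -0.61051733]]), 't': array([ 0.45276278, -0.13246424,  1.22042001])}
top {'fx': 451.9472395315272, 'fy': 451.9472395315272, 'cx': 312.13350788827256, 'cy': 235.17803512200766, 'k1': -0.09326722624677038, 'R': array([[-0.01138039, -0.99972996,  0.02026075],
       [-0.98719137,  0.00800845, -0.15933948],
       [ 0.15913419, -0.02181458, -0.98701592]]), 't': array([-0.00180801,  0.53884101,  0.92958587])}
wrist {'fx': 410.3971306224967, 'fy': 410.3971306224967, 'cx': 316.67423588530613, 'cy': 237.90452322491527, 'k1': -0.0029114327742649224, 'mount': array([[-5.38473105e-04, -2.77765532e-01,  9.60648749e-01,
        -1.61949164e-01],
       [ 6.99505805e-04, -9.60648758e-01, -2.77765142e-01,
         7.72829305e-02],
       [ 9.99999610e-01,  5.22410318e-04,  7.11582122e-04,
         7.91489998e-04],
       [ 0.00000000e+00,  0.00000000e+00,  0.00000000e+00,
         1.00000000e+00]])}
```

View pics/scene0.png

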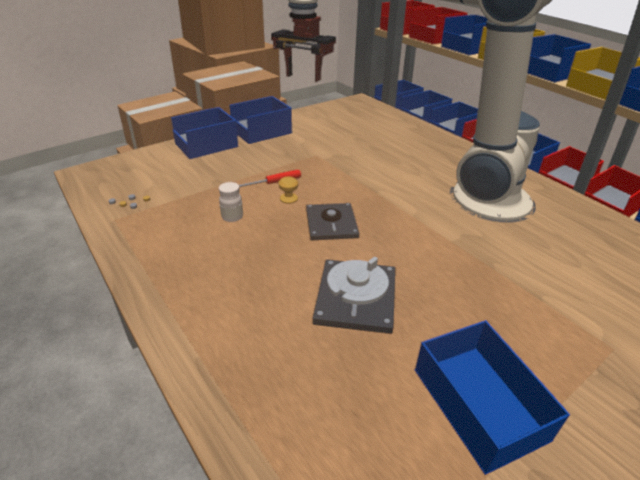

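View pics/top0.png

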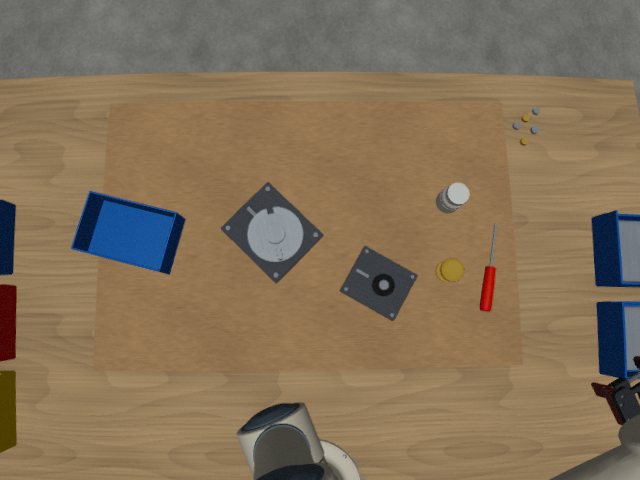

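View pics/wrist0.png

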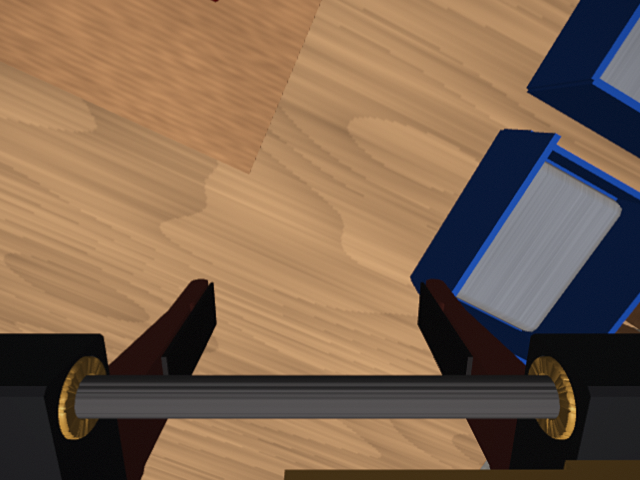

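Candidates in the top view:
- The larger nest carrying the rose, at (272,232).
- The smaller bare plate with a black ring, at (380,284). This is a look-alike.

The larger one with the rose matches the description. I'll check it in a close crop.

```bash
python3 - <<'E'
from h import *
a=cv2.imread('pics/top0.png')[170:295,210:335]; cv2.imwrite('pics/crop1.png',cv2.resize(a,None,fx=4.8,fy=4.8,interpolation=cv2.INTER_CUBIC))
a=cv2.imread('pics/scene0.png')[240:340,300:410]; cv2.imwrite('pics/crop2.png',cv2.resize(a,None,fx=5,fy=5,interpolation=cv2.INTER_CUBIC))
E
```

```text
(no output)
```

View pics/crop1.png

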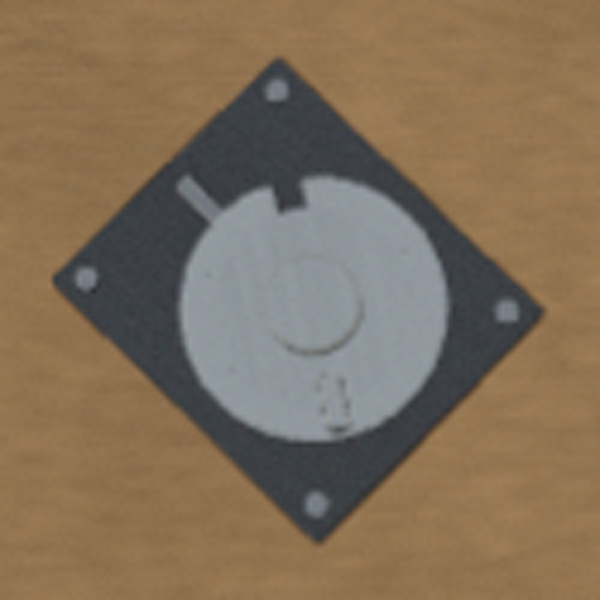

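View pics/crop2.png

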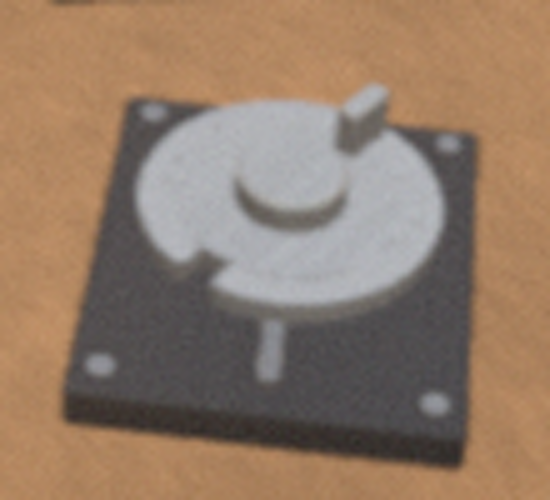

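The crops confirm the choice. The large nest has its key at crop px (200,200), and the rose's notch at (288,195) is off the key. The lug is at (335,400), opposite the notch. Next I'll measure.

```bash
python3 - <<'E'
from h import *
d=load('top0'); f=lambda p: np.array([210,170])+ (np.array(p)+.5)/4.8-.5
c=plane(d,f([(278,57),(543,312),(320,543),(53,280)]),.02)
print('corners',c[:,:2].round(4)); 
# nest axis: rect x -75..100, key side = toward up-left edge (corners 0,3)
m03=(c[0]+c[3])/2; m12=(c[1]+c[2])/2; ux=(m03-m12)/np.linalg.norm(m03-m12)
print('len',np.linalg.norm(m03-m12),np.linalg.norm(c[0]-c[3]), 'yaw',np.degrees(np.arctan2(ux[1],ux[0])))
sp=(m03+m12)/2-ux*0.0125; print('spigot from plate',sp)
img=cv2.cvtColor(d['img'],cv2.COLOR_RGB2GRAY); a=img[170:295,210:335]
m=(a>125).astype(np.uint8); hs=cv2.cvtColor(d['img'],cv2.COLOR_RGB2HSV)[170:295,210:335]
m&=(hs[...,1]<60).astype(np.uint8)
cs,_=cv2.findContours(m,cv2.RETR_EXTERNAL,cv2.CHAIN_APPROX_NONE); k=max(cs,key=cv2.contourArea)[:,0]+[210,170]
P=plane(d,k,.038)[:,:2]
from scipy.optimize import least_squares
r=least_squares(lambda q:np.hypot(*(P-q[:2]).T)-q[2],[*sp[:2],.06],loss='soft_l1',f_scale=.0005).x
print('disc',r)
n=plane(d,f([(288,195)]),.038)[0,:2]-r[:2]; print('notch az',np.degrees(np.arctan2(n[1],n[0])),np.linalg.norm(n))
ke=plane(d,f([(183,183),(215,216)]),.0265)[:,:2]; kk=ke[0]-ke[1];print('key az',np.degrees(np.arctan2(kk[1],kk[0])), [np.degrees(np.arctan2(*(x-sp[:2])[::-1])) for x in ke],[np.linalg.norm(x-sp[:2]) for x in ke])
h=plane(d,f([(314,304)]),.052); print('hub',h)
l=plane(d,f([(334,398)]),.049)[0,:2]-r[:2];print('lug az',np.degrees(np.arctan2(l[1],l[0])),np.linalg.norm(l))
# scene cross-check
s=load('scene0'); g=lambda p: np.array([300,240])+(np.array(p)+.5)/5-.5
lt=plane(s,g([(363,98)]),.060)[0]; print('lug top scene',lt)
hs_=plane(s,g([(291,178)]),.052)[0]; print('hub scene',hs_)
print(Ro.from_rotvec(arm.state()['tool_rot']).as_matrix().round(3))
E
```

```text
corners [[ 0.6656  0.0913]
 [ 0.5436 -0.031 ]
 [ 0.4388  0.0714]
 [ 0.5604  0.1944]]
len 0.17288984424124304 0.14732175062059444 yaw 45.20640861496706
spigot from plate [0.54329963 0.07266999 0.02      ]
disc [0.54359661 0.07321419 0.05858922]
notch az 12.787333134539148 0.05325420374000239
key az 43.62610429201162 [np.float64(45.35894016824176), np.float64(45.93533413890074)] [np.float64(0.0865254010293721), np.float64(0.0649359597978989)]
hub [[0.54286457 0.07222205 0.052     ]]
lug az -167.11328048416988 0.04357963851278914
lug top scene [0.4986977 0.0608179 0.06     ]
hub scene [0.54707609 0.07480044 0.052     ]
[[-0.001  0.907  0.42 ]
 [ 0.001  0.42  -0.907]
 [-1.     0.    -0.001]]
```

Both views agree. The axis is at about (0.5435, 0.073), the key azimuth is about 45.3°, and the notch azimuth is about 13–15°. The rose therefore needs about +31° CCW, with the lug going from about 193° to 225°. I'll close the gripper and fly towards it.

apply_moves(commands=[3,47,-36,-0.12,6,94,-72,-0.24,9,141,-108,-0.36,12,188,-144,-0.48,15,235,-180,-0.6], gripper=0, force=20)

```text
time: 0.78
ee_pos: [0.3902, -0.2805, 0.2073]
tool_rot: [0.418, 1.53, -0.418]
contact_force: [0.8, -0.5, 0.6]
width: 0.469
```

```bash
cat >> h.py <<'E'
def go(T,az,st=None):
    s=st or arm.state(); R=Ro.from_rotvec(s['tool_rot']).as_matrix()
    d=R.T@(np.array(T)-s['ee_pos'])*1000; a=np.degrees(np.arctan2(R[1,1],R[0,1]))
    print('t',round(s['time'],2),'pos',s['ee_pos'].round(4),'az',a.round(1),'F',s['contact_force'].round(1),'w',round(s['width'],3),'shift',d.round(1),'turn',round(-np.radians((az-a+180)%360-180),3))
E
python3 -c "
from h import *
go([.5525,.034,.17],103)"
```

```text
t 0.78 pos [ 0.3902 -0.2805  0.2073] az 59.4 F [ 0.8 -0.5  0.6] w 0.469 shift [ 37.3 353.3 -20.2] turn -0.76
```

apply_moves(commands=[6,59,-4,-0.15,12,118,-8,-0.3,18,177,-12,-0.45,24,236,-16,-0.6,30,295,-19,-0.74])

```text
time: 1.4
ee_pos: [0.5248, -0.0172, 0.1773]
tool_rot: [-0.163, 1.565, 0.163]
contact_force: [1.2, -0.5, 0.3]
width: 0.005
```

```bash
python3 -c "
from h import *
go([.5525,.034,.17],103)"
```

```text
t 1.4 pos [ 0.5248 -0.0172  0.1773] az 101.9 F [ 1.2 -0.5  0.3] w 0.005 shift [ 7.3 44.4 37.7] turn -0.019
```

apply_moves(commands=[4,22,19,-0.02,7,44,38,-0.02,7,44,38,-0.02,7,44,38,-0.02,7,44,38,-0.02])

```text
time: 2.02
ee_pos: [0.5525, 0.0307, 0.1709]
tool_rot: [-0.174, 1.563, 0.174]
contact_force: [0.4, 0.3, 0.4]
width: 0.006
```

```bash
python3 -c "
from h import *
go([.5525,.034,.17],103)
s=arm.state(); d=snap('wrist','wrist1.png'); np.save('pics/wrist1s.npy',s,allow_pickle=True)"
```

```text
t 2.02 pos [0.5525 0.0307 0.1709] az 102.7 F [0.4 0.3 0.4] w 0.006 shift [0.9 3.2 0.7] turn -0.005
```

View pics/wrist1.png

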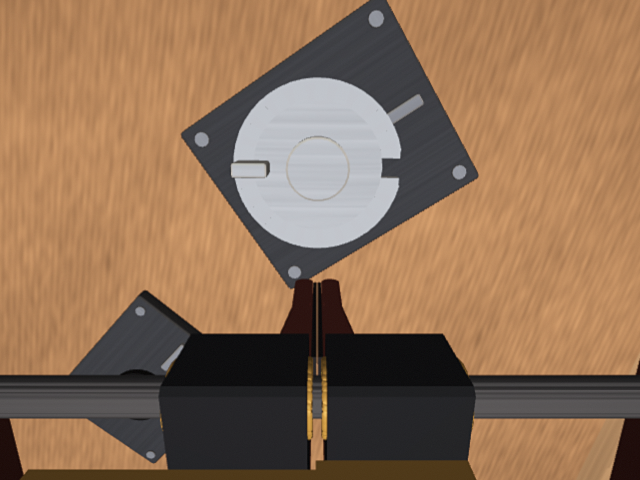

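The wrist view shows the whole job clearly: hub (318,168), notch (391,168), lug top (250,170), key (390–422, 120–99). The closed fingertips are at (318,282). Now I'll refine the measurement.

```bash
cat > meas.py <<'E'
from h import *
import sys
from scipy.optimize import least_squares
def az(v): return np.degrees(np.arctan2(v[1],v[0]))%360
def circle(P):
    c=P.mean(0); return least_squares(lambda q:np.hypot(*(P-q[:2]).T)-q[2],[*c,.06],loss='soft_l1',f_scale=.0005).x
def meas(d,s,zt=.038,c0=(.5435,.073),zp=.02,ymax=280,dbg=None):
    """key from mask of light things on plate; notch from radial profile at r=.053 on disc top plane"""
    img=cv2.cvtColor(d['img'],cv2.COLOR_RGB2GRAY)
    ang=np.radians(np.arange(0,360,1.)); pts=[]
    for a in ang:   # rim by strongest radial drop
        r=np.arange(.054,.066,.0002); X=np.c_[c0[0]+r*np.cos(a),c0[1]+r*np.sin(a),np.full(len(r),zt)]
        p=proj(d,X,s).astype(np.float32); v=cv2.remap(img,p[:,0],p[:,1],cv2.INTER_LINEAR).ravel().astype(float)
        g=v[4:]-v[:-4]; i=g.argmin()
        if g[i]<-30 and p[:,1].max()<ymax: pts.append(X[i+2,:2])
    c=circle(np.array(pts)); print('disc',c.round(4),len(pts))
    def prof(r,z,cen,lo,hi):
        a=np.radians(np.arange(lo,hi,.1)); X=np.c_[cen[0]+r*np.cos(a),cen[1]+r*np.sin(a),np.full(len(a),z)]
        p=proj(d,X,s).astype(np.float32); return np.degrees(a),cv2.remap(img,p[:,0],p[:,1],cv2.INTER_LINEAR).ravel().astype(float)
    for r in (.050,.053,.056):
        a,v=prof(r,zt,c,-60,120); dk=a[v<110]
        if len(dk): print('notch r',r,'dark',dk.min().round(1),dk.max().round(1),'n',len(dk),'mid',((dk.min()+dk.max())/2).round(2))
    for r in (.068,.075,.082):
        a,v=prof(r,.0265,c,20,70); lk=a[v>110]
        if len(lk): print('key r',r,lk.min().round(1),lk.max().round(1),'mid',((lk.min()+lk.max())/2).round(2))
    return c
E
python3 - <<'E'
from meas import *
d=load('wrist1'); s=load('wrist1s')
c=meas(d,s)
l=plane(d,[(234,163),(266,163),(266,176),(234,176)],.06,s)[:,:2]
print('lug top', l.round(4).tolist(), az(l.mean(0)-c[:2]), np.linalg.norm(l.mean(0)-c[:2]))
print('hub',plane(d,[(318,168)],.052,s))
k=plane(d,[(422,99)],.0265,s)[0,:2]; print(az(k-c[:2]),np.linalg.norm(k-c[:2]))
a=cv2.imread('pics/wrist1.png')[70:260,180:440]; cv2.imwrite('pics/crop3.png',cv2.resize(a,None,fx=3,fy=3,interpolation=cv2.INTER_CUBIC))
E
```

```text
disc [0.5448 0.0727 0.0601] 348
notch r 0.05 dark 4.9 19.9 n 151 mid 12.4
notch r 0.053 dark 5.1 19.5 n 145 mid 12.3
notch r 0.056 dark 5.5 19.0 n 136 mid 12.25
key r 0.068 42.1 48.8 mid 45.45
key r 0.075 42.4 48.5 mid 45.45
key r 0.082 42.7 48.2 mid 45.45
lug top [[0.4903, 0.0656], [0.5108, 0.0703], [0.5124, 0.0619], [0.4917, 0.0572]] 191.57616554625397 0.04443830882043482
hub [[0.54509612 0.07373206 0.052     ]]
44.86186071652615 0.08760840024404885
```

View pics/crop3.png

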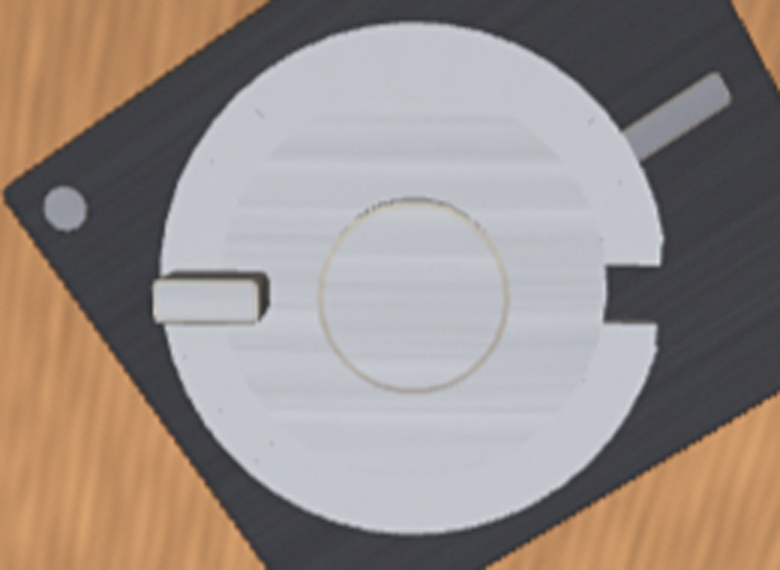

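```bash
python3 -c "
from h import *
go([.4939,.0903,.046],102.3)"
```

```text
t 2.08 pos [0.5525 0.0307 0.171 ] az 102.7 F [-0.1  0.1  0.5] w 0.007 shift [124.9  71.1 -44.1] turn 0.007
```

apply_moves(commands=[15,36,-22,0.0,30,71,-44,0.007,70,71,-44,0.007,108,71,-44,0.007,122,71,-44,0.007])

```text
time: 2.7
ee_pos: [0.4927, 0.0905, 0.0464]
tool_rot: [-0.169, 1.568, 0.169]
contact_force: [-0.0, -0.6, -0.2]
width: 0.009
```

```bash
python3 -c "
from h import *
go([.4939,.0903,.046],102.3)
s=arm.state(); d=snap('wrist','wrist2.png'); np.save('pics/wrist2s.npy',s,allow_pickle=True)
snap('scene','scene2.png'); a=cv2.imread('pics/scene2.png')[160:360,260:460]; cv2.imwrite('pics/crop4.png',cv2.resize(a,None,fx=3,fy=3,interpolation=cv2.INTER_CUBIC))"
```

```text
t 2.7 pos [0.4927 0.0905 0.0464] az 102.3 F [-0.  -0.6 -0.2] w 0.009 shift [ 0.4 -0.4  1.2] turn 0.001
```

View pics/wrist2.png

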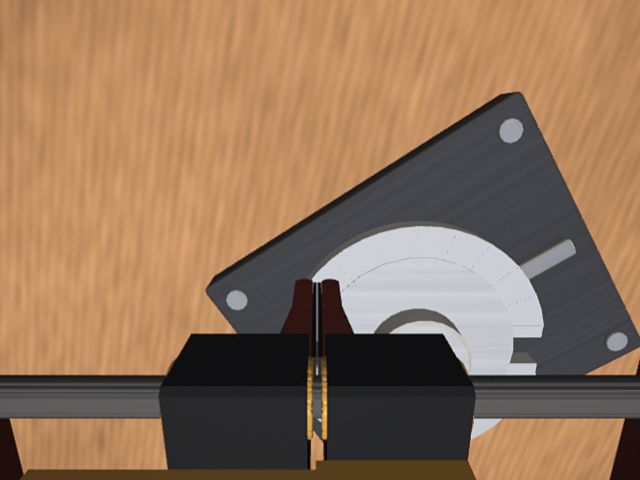

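View pics/crop4.png

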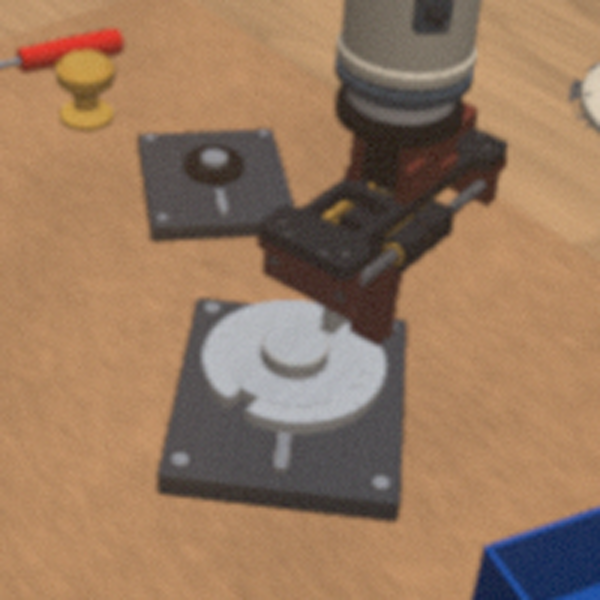

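The tip is beside the lug over the disc and touches nothing (scene crop (335,320)). I'll compute arc waypoints for pushing.

```bash
cat >> h.py <<'E'
C=np.array([.5448,.0727])
def arc(Ls,gap,r=.047,z=.046,side=1,st=None):
    for L in Ls:
        e=np.radians(L); u=e-side*np.pi/2
        T=[C[0]+r*np.cos(e)+gap*np.cos(u),C[1]+r*np.sin(e)+gap*np.sin(u),z]
        go(T,L-90,st)
E
python3 -c "
from h import *
arc([192.3],.022); arc([192.3,196,200,204,208,212,216,220,222],.015)" | sed 's/.*shift/shift/'
```

```text
shift [ 1.5 -6.4 -0.5] turn 0.0
shift [  1.5 -13.4  -0.5] turn 0.0
shift [  1.5 -16.5  -1.3] turn -0.064
shift [  1.5 -19.9  -2. ] turn -0.134
shift [  1.5 -23.3  -2.5] turn -0.204
shift [  1.5 -26.7  -2.8] turn -0.274
shift [  1.5 -30.2  -2.8] turn -0.343
shift [  1.5 -33.6  -2.5] turn -0.413
shift [  1.5 -37.   -2.1] turn -0.483
shift [  1.5 -38.7  -1.7] turn -0.518
```

apply_moves(commands=[1,-6.5,-0.5,0,1,-10,-0.5,0,1,-13.5,-0.5,0,1,-16.5,-1.3,-0.064,1,-20,-2,-0.134])

```text
time: 3.42
ee_pos: [0.497, 0.0713, 0.0485]
tool_rot: [-0.276, 1.551, 0.277]
contact_force: [0.3, 0.8, 0.8]
width: 0.003
```

```bash
python3 -c "
from h import *
arc([200,204,208,212,216,220,222],.015)"; python3 -c "
from h import *
print(arm.state()['contact_force'],arm.state()['time'])"
```

```text
t 3.42 pos [0.497  0.0713 0.0485] az 110.2 F [0.3 0.8 0.8] w 0.003 shift [ 2.5 -0.  -1.6] turn 0.003
t 3.42 pos [0.497  0.0713 0.0485] az 110.2 F [0.3 0.8 0.8] w 0.003 shift [ 2.5 -3.3 -2.5] turn -0.067
t 3.42 pos [0.497  0.0713 0.0485] az 110.2 F [0.3 0.8 0.8] w 0.003 shift [ 2.5 -6.7 -3.3] turn -0.136
t 3.42 pos [0.497  0.0713 0.0485] az 110.2 F [0.3 0.8 0.8] w 0.003 shift [  2.4 -10.1  -3.7] turn -0.206
t 3.42 pos [0.497  0.0713 0.0485] az 110.2 F [0.3 0.8 0.8] w 0.003 shift [  2.4 -13.6  -4. ] turn -0.276
t 3.42 pos [0.497  0.0713 0.0485] az 110.2 F [0.3 0.8 0.8] w 0.003 shift [  2.4 -17.   -4. ] turn -0.346
t 3.42 pos [0.497  0.0713 0.0485] az 110.2 F [0.3 0.8 0.8] w 0.003 shift [  2.4 -18.7  -3.9] turn -0.381
[0.34788817 0.75515776 0.84889352] 3.425
```

apply_moves(commands=[2,-3.3,-2.5,-0.067,2,-6.7,-3.2,-0.136,2,-10.1,-3.7,-0.206,2,-13.6,-4,-0.276,2,-16,-4,-0.325])

```text
time: 4.05
ee_pos: [0.4985, 0.0548, 0.0462]
tool_rot: [-0.529, 1.504, 0.53]
contact_force: [-0.3, 1.4, 0.3]
width: 0.01
```

```bash
python3 -c "
from h import *
arc([218.8],.015);
s=arm.state(); d=snap('wrist','wrist3.png'); np.save('pics/wrist3s.npy',s,allow_pickle=True)
snap('top','top3.png'); snap('scene','scene3.png')
a=cv2.imread('pics/scene3.png')[240:340,300:410]; b=cv2.imread('pics/wrist3.png')[100:,160:];b=cv2.resize(b,(480,380)) 
a=cv2.resize(a,(418,380)); cv2.imwrite('pics/crop5.png',cv2.resize(np.hstack([a,b]),(800,340)))"
```

```text
t 4.05 pos [0.4985 0.0548 0.0462] az 128.8 F [-0.3  1.4  0.3] w 0.01 shift [ 0.2 -0.   0.3] turn -0.0
```

View pics/crop5.png

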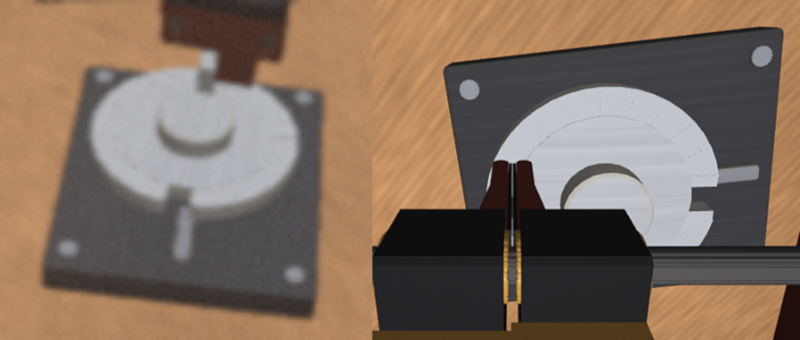

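The lug has turned, and the notch has moved most of the way to the key. I'll measure the remainder from this wrist image, where both notch and key are visible.

```bash
python3 -c "
from meas import *
d=load('wrist3'); s=load('wrist3s'); meas(d,s,ymax=330)
d=load('top3'); meas(d,None)
"
```

```text
disc [0.5453 0.072  0.0599] 166
notch r 0.05 dark -60.0 48.2 n 825 mid -5.9
notch r 0.053 dark -60.0 47.8 n 837 mid -6.1
notch r 0.056 dark -60.0 47.3 n 844 mid -6.35
key r 0.068 20.0 50.0 mid 35.0
key r 0.075 43.5 49.6 mid 46.55
key r 0.082 43.6 49.2 mid 46.4
disc [0.5075 0.1052 0.0337] 1
notch r 0.05 dark 59.5 119.9 n 334 mid 89.7
notch r 0.053 dark 55.3 119.9 n 312 mid 87.6
notch r 0.056 dark 52.4 119.9 n 282 mid 86.15
key r 0.068 20.0 69.9 mid 44.95
key r 0.075 20.0 69.9 mid 44.95
key r 0.082 20.0 69.9 mid 44.95
```

```bash
sed -i "s/a,v=prof(r,zt,c,-60,120); dk=a\[v<110\]/a,v=prof(r,zt,c,25,70); dk=a[v<110]/" meas.py; python3 -c "
from meas import *
d=load('wrist3'); s=load('wrist3s'); meas(d,s,ymax=330)
arc([221.8,224.8],.015)
"
```

```text
disc [0.5453 0.072  0.0599] 166
notch r 0.05 dark 32.8 48.2 n 155 mid 40.5
notch r 0.053 dark 33.2 47.8 n 147 mid 40.5
notch r 0.056 dark 33.7 47.3 n 137 mid 40.5
key r 0.068 20.0 50.0 mid 35.0
key r 0.075 43.5 49.6 mid 46.55
key r 0.082 43.6 49.2 mid 46.4
t 4.2 pos [0.4984 0.0546 0.046 ] az 128.6 F [-0.6  0.   1.2] w 0.008 shift [ 0.  -2.4 -0.2] turn -0.056
t 4.2 pos [0.4984 0.0546 0.046 ] az 128.6 F [-0.6  0.   1.2] w 0.008 shift [ 0.  -5.  -0.8] turn -0.108
```

apply_moves(commands=[0,-1.1,-0.1,-0.024,0,-2.2,-0.2,-0.047,0,-3.3,-0.4,-0.07,0,-4.3,-0.6,-0.094,0,-4.3,-0.6,-0.094])

```text
time: 4.82
ee_pos: [0.5005, 0.0509, 0.0456]
tool_rot: [-0.602, 1.486, 0.601]
contact_force: [-0.4, -0.2, 0.4]
width: 0.002
```

```bash
python3 -c "
from meas import *
arc([224],.015);
s=arm.state(); d=snap('wrist','wrist4.png'); meas(d,s,ymax=330)
cv2.imwrite('pics/crop6.png',cv2.imread('pics/wrist4.png')[150:,240:])
"
```

```text
t 4.83 pos [0.5005 0.0509 0.0456] az 134.1 F [-0.4 -0.2  0.4] w 0.002 shift [-0.4 -0.2  0. ] turn 0.001
disc [0.5455 0.0724 0.0599] 165
notch r 0.05 dark 37.9 49.1 n 113 mid 43.5
notch r 0.053 dark 38.3 49.0 n 108 mid 43.65
notch r 0.056 dark 38.9 48.8 n 100 mid 43.85
key r 0.068 20.0 49.9 mid 34.95
key r 0.075 43.5 49.5 mid 46.5
key r 0.082 43.6 49.1 mid 46.35
```

View pics/crop6.png

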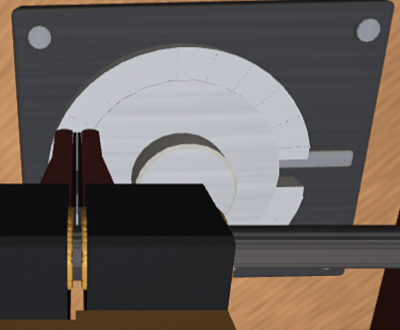

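About 0.8° remains (tolerance about ±2.7°). I'll nudge 0.5 mm, then back off and rise to look from overhead.

apply_moves(commands=[0,-0.3,0,-0.005,0,-0.6,0,-0.01,0,-0.6,0,-0.01,0,7,0,-0.01,0,15,0,-0.01])

```text
time: 5.5
ee_pos: [0.4896, 0.0621, 0.0455]
tool_rot: [-0.609, 1.484, 0.609]
contact_force: [-0.9, -0.4, 0.7]
width: 0.007
```

```bash
python3 -c "
from h import *
e=np.radians(134.5); go([C[0]-.042*np.cos(e),C[1]-.042*np.sin(e),.15],134.5)
"
```

```text
t 5.5 pos [0.4896 0.0621 0.0455] az 134.6 F [-0.9 -0.4  0.7] w 0.007 shift [-104.5  -73.2   46.6] turn 0.002
```

apply_moves(commands=[-50,0,0,0,-100,0,5,0,-104,-35,25,0,-104,-73,47,0,-104,-73,47,0])

```text
time: 6.12
ee_pos: [0.5756, 0.0425, 0.1478]
tool_rot: [-0.608, 1.486, 0.609]
contact_force: [-1.3, 0.7, 0.2]
width: 0.007
```

```bash
python3 -c "
from meas import *
s=arm.state(); d=snap('wrist','wrist5.png'); c=meas(d,s)
go([c[0],c[1],.06],134.5)
cv2.imwrite('pics/crop7.png',cv2.resize(cv2.imread('pics/wrist5.png')[60:280,180:460],None,fx=2.7,fy=2.7))
"
```

```text
disc [0.5459 0.0722 0.06  ] 346
notch r 0.05 dark 38.7 54.0 n 65 mid 46.35
notch r 0.053 dark 39.2 53.5 n 60 mid 46.35
notch r 0.056 dark 39.5 53.2 n 59 mid 46.35
key r 0.068 43.1 49.7 mid 46.4
key r 0.075 43.4 49.3 mid 46.35
key r 0.082 43.6 49.1 mid 46.35
t 6.17 pos [0.5745 0.0429 0.1483] az 134.6 F [-0.3  1.  -0.3] w 0.005 shift [88.4 40.8  0.3] turn 0.002
```

View pics/crop7.png

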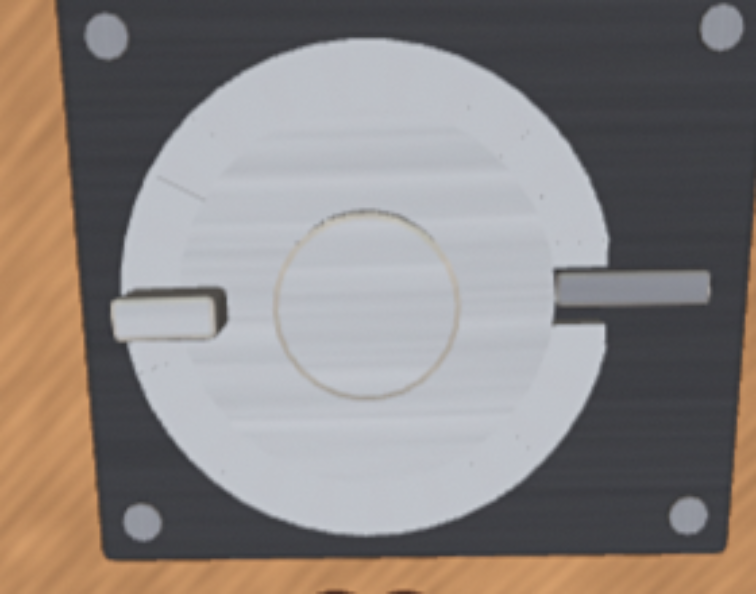

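Notch azimuth 46.35° and key 46.35° in the same picture, so they are aligned. The visual offset is parallax of the higher disc face. Now to the hub.

apply_moves(commands=[10,20,0,0,30,40.5,0,0,60,40.5,0,0,86,40.5,0,0,86,40.5,0,0])

```text
time: 6.8
ee_pos: [0.5437, 0.0722, 0.0617]
tool_rot: [-0.609, 1.487, 0.611]
contact_force: [0.1, 0.5, -0.3]
width: 0.007
```

```bash
python3 -c "
from h import *
go([.5453,.0725,.052],134.5)
snap('scene','scene6.png'); cv2.imwrite('pics/crop8.png',cv2.resize(cv2.imread('pics/scene6.png')[220:350,280:430],None,fx=4,fy=4))
"
```

```text
t 6.8 pos [0.5437 0.0722 0.0617] az 134.7 F [ 0.1  0.5 -0.3] w 0.007 shift [ 9.7 -0.9  1.4] turn 0.003
```

View pics/crop8.png

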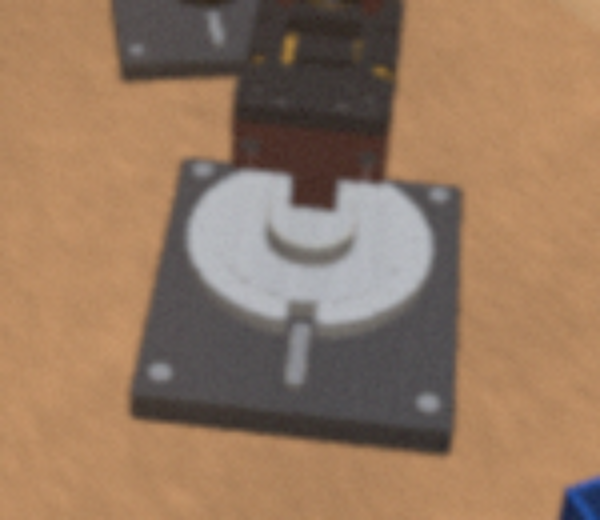

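The tip is over the hub (315,200), and the notch at (302,310) lines up with the key (298,350). Now pressing in small steps.

apply_moves(commands=[4,-0.5,1,0,7,-0.5,1,0,9,-0.5,1,0,10.5,-0.5,1,0,12,-0.5,1,0])

```text
time: 7.48
ee_pos: [0.5475, 0.072, 0.0522]
tool_rot: [-0.609, 1.483, 0.609]
contact_force: [-2.6, -0.4, 6.8]
width: 0.008
```

```bash
python3 -c "
from h import *
go([.5453,.0725,.044],134.5)"
```

```text
t 7.47 pos [0.5475 0.072  0.0522] az 134.6 F [-2.6 -0.4  6.8] w 0.008 shift [ 8.2  1.9 -1.2] turn 0.002
```

Contact at z = 0.052 with about 7 N, as expected. I'll continue down.

apply_moves(commands=[1,0.5,-0.5,0,2,1,-1,0,3,1,-1,0,4,1,-1,0,5,1,-1,0])

```text
time: 8.1
ee_pos: [0.5474, 0.072, 0.0487]
tool_rot: [-0.61, 1.48, 0.607]
contact_force: [0.9, -0.8, 6.5]
width: 0.008
```

```bash
python3 -c "
from h import *
go([.5453,.0725,.044],134.5)"
```

```text
t 8.1 pos [0.5474 0.072  0.0487] az 134.6 F [ 0.9 -0.8  6.5] w 0.008 shift [ 4.7  1.8 -1.1] turn 0.002
```

Sliding down at about 6.5 N, 3.5 mm so far.

apply_moves(commands=[1,0,0,0,2,0,0,0,3,0,0,0,4,0,0,0,5,0,0,0])

```text
time: 8.72
ee_pos: [0.5474, 0.072, 0.0443]
tool_rot: [-0.61, 1.48, 0.607]
contact_force: [-1.9, -0.7, 12.7]
width: 0.009
```

```bash
python3 -c "
from h import *
go([.5453,.0725,.044],134.5)
s=arm.state(); d=snap('wrist','wrist7.png')
snap('scene','scene7.png'); cv2.imwrite('pics/crop9.png',cv2.resize(cv2.imread('pics/scene7.png')[220:350,280:430],None,fx=4,fy=4))"
```

```text
t 8.72 pos [0.5474 0.072  0.0443] az 134.6 F [-1.9 -0.7 12.7] w 0.009 shift [ 0.3  1.8 -1.1] turn 0.002
```

View pics/crop9.png

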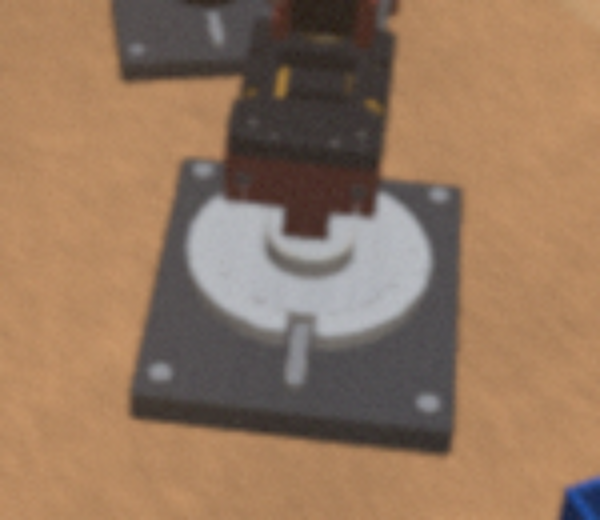

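It is almost bottomed: z = 0.0443 and the force has risen to 12.7 N. A little more will confirm a hard stop.

apply_moves(commands=[0.7,0,0,0,1.4,0,0,0,2,0,0,0,2,0,0,0,2,0,0,0])

```text
time: 9.45
ee_pos: [0.5474, 0.072, 0.0443]
tool_rot: [-0.61, 1.479, 0.607]
contact_force: [-6.5, 0.3, 17.9]
width: 0.002
```

```bash
python3 -c "
from h import *
go([.5453,.0725,.044],134.5)"
```

```text
t 9.45 pos [0.5474 0.072  0.0443] az 134.6 F [-6.5  0.3 17.9] w 0.002 shift [ 0.2  1.8 -1.2] turn 0.002
```

Hard stop: the force rose to 18 N with z unchanged, total travel about 8 mm. I'll release straight up and look.

apply_moves(commands=[-5,0,0,0,-30,0,0,0,-70,0,0,0,-104,-20,0,0,-104,-41,0,0])

```text
time: 10.07
ee_pos: [0.5767, 0.0426, 0.1471]
tool_rot: [-0.611, 1.478, 0.607]
contact_force: [0.7, 0.0, 0.4]
width: -0.0
```

```bash
python3 -c "
from meas import *
s=arm.state(); print(s['time'],s['ee_pos'],s['contact_force']); d=snap('wrist','wrist8.png'); c=meas(d,s,zt=.030); 
img=snap('scene','scene8.png'); snap('top','top8.png')
a=cv2.resize(cv2.imread('pics/scene8.png')[240:340,300:410],(440,400),interpolation=cv2.INTER_CUBIC)
b=cv2.resize(cv2.imread('pics/wrist8.png')[60:280,200:420],(360,360)); b=cv2.copyMakeBorder(b,0,40,0,0,cv2.BORDER_CONSTANT)
cv2.imwrite('pics/crop10.png',np.hstack([a,b]))"
```

```text
10.075 [0.5766772  0.04263493 0.14712052] [0.69511533 0.00964188 0.41193575]
disc [0.5459 0.0722 0.06  ] 347
notch r 0.05 dark 38.9 53.8 n 59 mid 46.35
notch r 0.053 dark 39.2 53.5 n 59 mid 46.35
notch r 0.056 dark 39.7 53.1 n 53 mid 46.4
key r 0.068 43.0 49.7 mid 46.35
key r 0.075 43.2 49.3 mid 46.25
key r 0.082 43.4 49.0 mid 46.2
```

View pics/crop10.png

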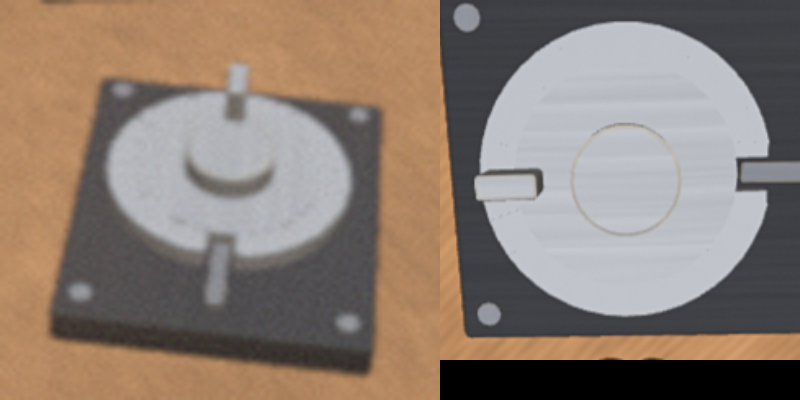

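View pics/top8.png

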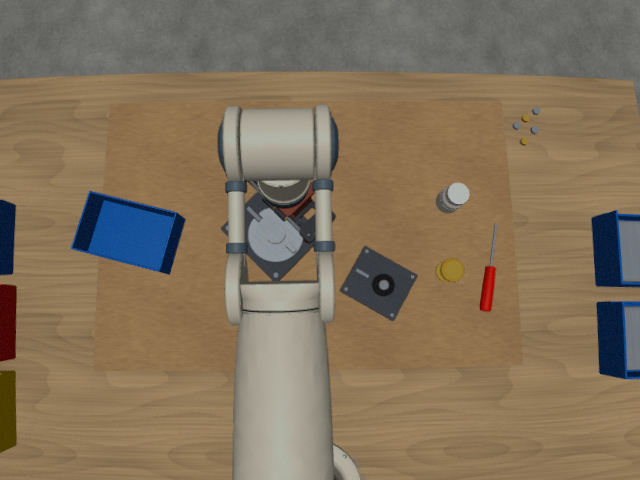

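The key sits inside the notch with clearance on both sides. The disc fits a 60.0 mm radius at the seated height of z = 0.030, and the bystanders appear at their original pixels. Handing in.

```bash
python3 -c "
from plant import arm
print(arm.close_job(), arm.state()['time'])"
```

```text
the job is handed in; nothing more can be done
the job is handed in; nothing more can be done
```

The rose is seated flat on the larger nest with its notch over the key, and I handed the job in at about 10.3 s. With the closed fingertip I pushed the lug about 33° counter-clockwise, backed off, pressed the hub straight down, then lifted clear.

**Alignment:** before pressing, the notch and key were both at 46.35° in the same wrist picture. After pressing they read 46.35° and 46.2–46.35°, well inside the 4° limit.

**Seating:** the hub was at about 52.2 mm when I touched it and stopped at 44.3 mm. It slid at about 6.5 N, then stopped hard at 18 N with no further movement. Afterwards the disc's rim measured exactly 60.0 mm radius at the expected seated height.

**Letting go:** the wrist force was near zero after the lift. In the last top view the bin, knob, jar and screwdriver look unmoved; I compared these by eye and did not measure them.

**Disagreements:**
- The notch started about 33° off the key by my measurement, while the task says at least 40°. The wrist and top views agreed on this, and the lug was directly opposite the notch as described.
- Positions in the different views differed by 1–2 mm and about 1°, so I relied on notch and key angles taken from the same picture.
- The fingertip pressed the hub about 2 mm off centre.

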